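# Open the tall canister and park its lid on the keyed lid rest

### The arm

A 6-joint arm with a two-finger parallel gripper is mounted at the origin on a cart in front of the work surface, level with it; the furniture and walls round the work are solid. World frame = base frame: x ahead of the robot, y to its left, z up, the work surface at z = 0. Lengths are in m, angles in rad, forces in N, time in s.
With the tool pointing down it reaches from about 0.375 to 0.9 m from the base axis. Payload 3.1 kg.
Tool frame: the origin (TCP) lies between the finger pads; the fingertips stand 22 mm ahead of it and the grasp point (between the pads) lies 3 mm ahead of it; z points along the fingers, y is the line along which they close (so a half turn about z gives the same grasp; the last joint's range is limited). The gripper opens to 87 mm and grips with 3 to 60 N. Pads are 19 mm wide; open, the fingers measure 117 mm over their backs; the gripper's body (75 mm by 190 mm) begins 51 mm behind the grasp point.
Start: joints at [-1.462, 0.527, 1.433, -0, 1.181, -0.178], TCP at [0.177, -0.599, 0.245] pointing down, gripper open.
Joint ranges: [-3.08, 3.08], [-0.75, 2.2], [0.22, 2.44], [-1.43, 4.57], [0, 2.65], [-2.85, 2.85]. Speed limits (rad/s): [2.79, 2.79, 3.14, 3.14, 3.14, 3.14].

### API

Orientations are given as a unit quaternion [x, y, z, w].
In Python, from rig import robot gives the robot as it stands.
- The arm moves only by the tool move_arm, never from a script. Its argument "series" is text: rows parted by semicolons, each of 6 numbers parted by spaces: the shift along the tool's x, y, z in mm, then the turn, a rotation vector about the tool's x, y, z in degrees. In form: dx dy dz ax ay az; .... A call has 1 to 8 rows; each row is the pose to reach, as a shift and turn from the pose commanded when the call began, along the tool's axes at that moment; what a row does not reach only later rows make up. A row lasts 1/12 s, in which the tool goes at most 41.7 mm and 7.16 degrees, less where a joint would pass 70% of its speed; a pose out of reach is approached as far as the arm can. A call with a gripper value outside its range is refused whole. "jaw" is the opening, from 0 (shut) to 1 (fully open), set as the call begins (left out, the last holds). The fingers move at their own pace and stop on an object; "newtons" is the grip in N (left out, the last holds). Time passes only in rows, so rows that repeat a pose let the fingers close. It gives the time, the measured TCP pose, the force, the opening and the grip force at its end, in the units of the state.
- robot.get_obs(): the state, without advancing time (a new reading comes with each control period).
- robot.camera(name): name is "side" or "top"; returns a dict with "img" (480x640x3 uint8, red, green, blue), "mtx" (3x3 intrinsics, pixels), "world_to_cam" (4x4, takes a point from world to camera coordinates). Camera axes: x right, y down, z forward; pixel columns grow to the right and rows downward; lengths in m; the calibration is good to about 2 mm. A picture is of the moment at which its call begins. There is no depth.
- robot.hand_in(): hands the job in; it is judged then, once.
Trained networks look in a picture, given as the dict that the camera call returned (one of the last four; its "shot" number tells which), for a name from the list of things; names that differ only in an ending like _2 or _b are one class to them, and where a whole thing is asked for, a point or a joint stands for the part that bears it (a point fixed in the world has none). Each returns a list of dicts, best first, with "p" (0 to 1); they miss things now and then, are a little off and sometimes report something else, mostly with a low value. They report only what shows in the picture. A call takes as long as a camera call.
- robot.search_frame(picture, thing): "xyz" ([x, y, z] in m, in world coordinates, good to about 4 mm: the middle of the surface that is visible of it).
- robot.tip_of(picture, thing): "xyz" ([x, y, z] in m, in world coordinates, good to about 4 mm: a listed point, or the origin of a listed thing).
The state is a dict: "time": time; "q": joint angles; "joint_velocities": joint speeds; "joint_torque": joint torques, N m; "position": TCP position; "tool_rot": TCP orientation; "ft_force": force on the tool from outside, world axes, zero at the start; "moment": the same for the moment, N m; "grip_width": finger opening in m; "grip_force": force on a finger pad.
Only numpy, scipy, OpenCV 4.12 (cv2) and the standard library are available. Lean on these libraries where they do the work, as an engineer would, in place of code of your own. Each camera call takes 0.05 s, during which the arm holds its last target. There are 200 camera calls.

### The job

The tall canister is to be refilled: lift its lid off and set it down gently in the square wooden lid rest, right way up and lying flat inside the rim, turned so that the rest's upright key stands in the spoon notch of the lid. Leave the canister standing open where it is, and do not disturb the low canister or the other things on the worktop.

Things in the scene. Friction and masses are not known exactly. Their poses are not given: they have to be found in the camera images.
- tall_canister: The tall canister: square, white ceramic, 104 x 104 x 130 mm, walls 6 mm, loose, about 0.8 kg. Origin at the centre of its underside, z up, x and y along its sides.
- tall_lid_handle (a point): Centre of the handle of the tall canister's lid: an upright fin 66 mm long (along the lid's x), 14 mm thick (along y), 34 mm high, on the middle of the lid's plate. This point is half-way up the fin, 17 mm above the plate's top and 37 mm above the lid's underside. Axes are the lid's: z up, +x towards the notch.
- tall_lid: The tall canister's loose lid, pale wood, about 0.15 kg, right way up: square plate 108 x 108 x 12 mm; below it a plug 84 x 84 mm, 8 mm deep, that hangs in the canister's mouth with 4 mm of play all round. Origin at the centre of the plug's underside, 8 mm below the canister's rim when the lid is on; z up, +x towards the notch.
- tall_lid_notch (a point): Point in the spoon notch of the tall canister's lid: the notch is cut through plate and plug in the middle of the lid's +x edge, 26 mm wide (along y) and 20 mm deep (along x). This point is 10 mm inside the edge, 44 mm in +x from the centre of the lid, half-way through the plate.
- lid_rest: The lid rest: square, shallow, darker wooden dish, 132 x 132 mm outside, 120 x 120 mm inside, floor 8 mm thick, rim top at 24 mm; loose, 0.5 kg. Origin at the centre of its underside, z up, +x towards the side with the key. A seated lid has its plug on the floor, its handle centre 45 mm above this origin and its x along the rest's x.
- rest_key (a point): Top of the key of the lid rest: an upright tab 14 mm wide (along the rest's y) in the middle of the rest's +x side, 44 to 66 mm from the rest's centre, 38 mm high above the worktop. This point is 50 mm in +x from the rest's centre, on top. A lid turned any other way lies on the key instead of flat.
- low_canister_mid (a point): The low canister (not to be opened or moved): square, white ceramic, 84 x 84 x 70 mm, loose; point at its centre, half-way up.
- low_lid_handle (a point): Centre of the fin handle (54 x 14 x 34 mm) of the low canister's own lid, a smaller lid of the same kind, 88 x 88 mm. Leave it on.
- tin_mid (a point): A food tin, 58 mm across, 72 mm high, loose bystander; point at its centre.
- shaker_mid (a point): A salt shaker, 44 mm across, 90 mm high, loose bystander; point at its centre.
- spice_mid (a point): A spice jar with a red cap, 46 mm across, 109 mm high, loose bystander; point at its centre.

How it is judged:
On the way:
1. the lid is lifted clear of the tall canister, in the grip of the fingers (z of tall_lid_notch in the frame of tall_canister above 0.16 m and contact force between the fingers and tall_lid above 0.5 N and contact force between tall_lid and tall_canister below 0.1 N), for 0.1 s.
At the end, for the whole second after the job is handed in: The tall canister's lid lies flat (4 degrees), right way up, at rest in the lid rest: plug on its floor (height within 4 mm), centred within 12 mm, key in the notch (points within 20 mm). The rest is flat on the worktop; the tall canister stands upright within 40 mm of its start (z of tall_lid_handle in the frame of lid_rest between 0.041 and 0.049 m and horizontal distance between tall_lid_handle and lid_rest below 0.012 m and horizontal distance between tall_lid_notch and rest_key below 0.02 m and angle between tall_lid_handle's own z axis and vertical below 0.07 rad and angle between each of lid_rest, tall_canister's own z axis and vertical below 0.05 rad and height (world z) of lid_rest below 0.005 m and linear speed of each of tall_lid, lid_rest below 0.01 m/s and distance of tall_canister from where it was at the start of the episode below 0.04 m); the robot touches nothing.
It fails at once if the lid is dropped or thrown (moves faster than 0.7 m/s out of the fingers' grip) (linear speed of tall_lid above 0.7 m/s and contact force between the fingers and tall_lid below 0.05 N).
It fails at once if the tall canister is tipped or pushed away (over 0.3 rad or 40 mm) (angle between tall_canister's own z axis and vertical above 0.3 rad or distance of tall_canister from where it was at the start of the episode above 0.04 m).
It fails at once if the low canister, its lid, the tin, the shaker or the spice jar is moved by more than 30 mm (distance of any of low_canister_mid, low_lid_handle, tin_mid, shaker_mid, spice_mid from where it was at the start of the episode above 0.03 m).
It also fails if it takes over 42 s, if anything falls off the work surface, if the arm or the gripper's body presses on something with over 40 N, if the wrist force passes 120 N, or if a joint passes its speed limit or range.

## Working session

There is one attempt and no reset: what is moved stays moved. The work goes in short steps, Python scripts to look and compute and a tool call to move; the robot and the scene stay as the last step left them, time stands still between calls to the robot, and variables do not carry over. Pictures are saved under pics/ and viewed, at most 10 in all, crops included, and the job is handed in when it is done.

Besides the shell and the picture viewer there is one more tool, called after "Request:" by a JSON object that holds its "fn" and its "kwargs", one argument or row to a line. move_arm: Moves the arm, as the interface text tells. Its arguments: {"type":"object","properties":{"series":{"type":"string"},"jaw":{"type":"number"},"newtons":{"type":"number"}},"required":["series"]}

```bash
mkdir -p pics; python3 - <<'E'
from rig import robot
import cv2,numpy as np
o=robot.get_obs();print(o['time'],o['position'],o['tool_rot'],o['grip_width'])
for c in('top','side'):
    p=robot.camera(c);cv2.imwrite(f'pics/{c}0.png',p['img'][:,:,::-1])
    for t in['tall_canister','tall_lid_handle','tall_lid_notch','lid_rest','rest_key','low_lid_handle','tin_mid','shaker_mid','spice_mid']:
        print(c,t,[(np.round(d['xyz'],3).tolist(),round(d['p'],2)) for d in robot.tip_of(p,t)[:2]])
E
```

```text
0.0 [ 0.17675841 -0.59875132  0.24356261] [ 9.89737317e-01  1.42894492e-01  2.77761387e-05 -1.09841788e-03] 0.0868836041323319
top tall_canister [([0.521, 0.267, -0.001], 0.67)]
top tall_lid_handle [([0.559, 0.282, 0.136], 0.74), ([0.522, 0.269, 0.16], 0.63)]
top tall_lid_notch [([0.563, 0.28, 0.137], 0.78)]
top lid_rest [([0.538, -0.013, 0.0], 0.97)]
top rest_key [([0.589, -0.014, 0.042], 0.65)]
top low_lid_handle [([0.554, -0.245, 0.101], 0.8)]
top tin_mid [([0.295, -0.338, 0.04], 0.73), ([0.561, 0.279, 0.138], 0.54)]
top shaker_mid [([0.717, -0.134, 0.045], 0.5), ([0.294, -0.339, 0.037], 0.39)]
top spice_mid [([0.337, 0.334, 0.058], 0.56), ([0.714, -0.138, 0.046], 0.52)]
side tall_canister [([0.524, 0.27, -0.004], 0.91)]
side tall_lid_handle [([0.524, 0.266, 0.161], 0.77), ([0.29, -0.336, 0.038], 0.47)]
side tall_lid_notch [([0.568, 0.276, 0.136], 0.77)]
side lid_rest [([0.537, -0.01, 0.0], 0.68)]
side rest_key [([0.586, -0.012, 0.037], 0.7)]
side low_lid_handle [([0.554, -0.244, 0.101], 0.69), ([0.337, 0.33, 0.051], 0.18)]
side tin_mid [([0.294, -0.334, 0.038], 0.9)]
side shaker_mid [([0.718, -0.144, 0.043], 0.71)]
side spice_mid [([0.339, 0.334, 0.052], 0.74)]
```

View pics/top0.png

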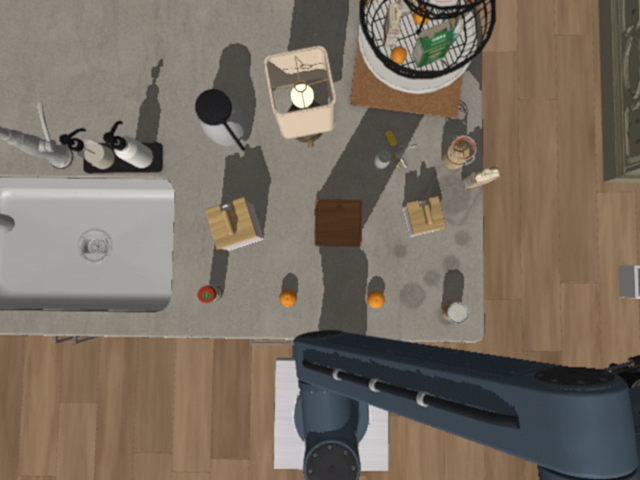

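View pics/side0.png

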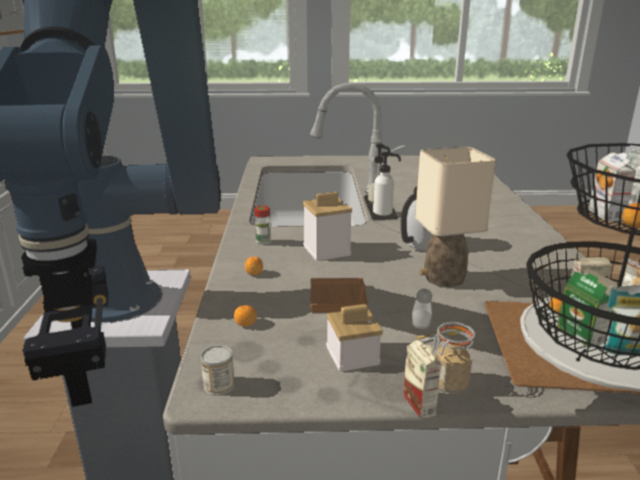

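Top view: tall canister lid at about (234,224), notch near (226,205) pointing roughly up (+x, turned slightly left). The rest is at (338,222) and nearly square to the picture. The side view agrees, and the way above the counter is clear.

```bash
cat > h.py <<'E'
import numpy as np,cv2
from rig import robot
from scipy.spatial.transform import Rotation as R
def back(p,uv,z):
    M=p['world_to_cam'];K=p['mtx'];Rm=M[:3,:3];c=-Rm.T@M[:3,3]
    d=(Rm.T@np.linalg.inv(K)@np.c_[uv,np.ones(len(uv))].T).T
    return c+d*((z-c[2])/d[:,2])[:,None]
def rect(p,z,box,lo,hi):
    u0,v0,u1,v1=box
    hsv=cv2.cvtColor(p['img'],cv2.COLOR_RGB2HSV)
    m=np.zeros(hsv.shape[:2],np.uint8);m[v0:v1,u0:u1]=cv2.inRange(hsv,lo,hi)[v0:v1,u0:u1]
    m=cv2.morphologyEx(m,cv2.MORPH_CLOSE,np.ones((3,3)))
    c=max(cv2.findContours(m,cv2.RETR_EXTERNAL,cv2.CHAIN_APPROX_NONE)[0],key=cv2.contourArea)
    w=back(p,c[:,0].astype(float),z)[:,:2].astype(np.float32)*1000
    return cv2.minAreaRect(w)
def go(xyz,yaw): # yaw (deg) of tool x, pointing down
    o=robot.get_obs();A=R.from_quat(o['tool_rot']);B=R.from_euler('ZX',[yaw,180],degrees=True)
    print('t',o['time'],'shift mm',np.round(A.inv().apply(np.array(xyz)-o['position'])*1000,1),'rot',np.round((A.inv()*B).as_rotvec(degrees=True),1))
E
python3 - <<'E'
from h import *
p=robot.camera('top')
im=p['img'];hsv=cv2.cvtColor(im,cv2.COLOR_RGB2HSV);print(hsv[235,222],hsv[222,338],hsv[240,300],hsv[210,250])
print('lid',rect(p,.142,(195,185,275,260),(8,70,90),(25,255,255)))
print('rest',rect(p,.024,(305,190,372,255),(0,100,20),(25,255,140)))
cv2.imwrite('pics/crop.png',cv2.resize(im[185:260,195:375,::-1],None,fx=4,fy=4,interpolation=2))
go((.46,-.25,.26),16);go((.523,.268,.26),16)
E
```

```text
[ 18 112 175] [ 14 165  71] [ 17  29 140] [ 0 14 92]
lid ((522.4151611328125, 263.8857727050781), (109.99065399169922, 110.36041259765625), 19.20856285095215)
rest ((539.4359130859375, -15.407768249511719), (130.5390167236328, 129.44366455078125), 0.4484206736087799)
t 1.05 shift mm [ 370.5 -255.   -15.4] rot [-0.   0.   0.4]
t 1.05 shift mm [ 577.4 -734.1  -15.4] rot [-0.   0.   0.4]
```

View pics/crop.png

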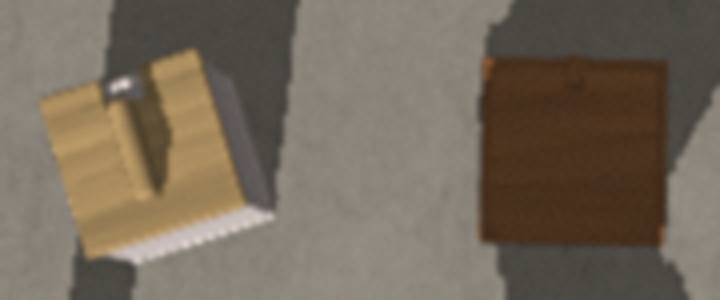

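The lid is centred near (0.523, 0.265) with yaw about 19°, notch to +x. The rest is at (0.539, -0.014) with yaw about 0°, key to +x.

Request:
{"fn": "move_arm", "kwargs": {
  "series": "40 -26 -2 0 0 0;74 -51 -4 0 0 0;108 -75 -6 0 0 0;142 -98 -8 0 0 0;176 -122 -10 0 0 0;210 -146 -12 0 0 0;244 -169 -14 0 0 0;270 -190 -16 0 0 0",
  "jaw": 1,
  "newtons": 20
}}

```text
time: 1.72
position: [0.3834, -0.3392, 0.2609]
tool_rot: [0.99, 0.143, 0.0, 0.0]
ft_force: [0.8, -0.3, -0.7]
grip_width: 0.0872
grip_force: 0.0
```

Request:
{"fn": "move_arm", "kwargs": {
  "series": "30 -28 0 0 0 0;59 -57 0 0 0 0;87 -87 0 0 0 0;110 -120 0 0 0 0;125 -158 0 0 0 0;140 -196 0 0 0 0;155 -234 0 0 0 0;170 -272 0 0 0 0"
}}

```text
time: 2.38
position: [0.4681, -0.0299, 0.2608]
tool_rot: [0.99, 0.143, 0.0, 0.0]
ft_force: [1.2, -0.5, 0.1]
grip_width: 0.0871
grip_force: 0.0
```

```bash
python3 - <<'E'
from h import *
go((.523,.265,.24),19)
E
```

```text
t 2.3833 shift mm [ 136.  -267.4   20.8] rot [ 0.  -0.  -2.6]
```

Request:
{"fn": "move_arm", "kwargs": {
  "series": "17 -33 0 0 0 0;34 -67 0 0 0 0;51 -100 0 0 0 0;68 -133 0 0 0 -1;85 -167 0 0 0 -2;102 -200 0 0 0 -2.6;119 -234 0 0 0 -2.6;130 -257 0 0 0 -2.6"
}}

```text
time: 3.05
position: [0.5205, 0.2548, 0.2608]
tool_rot: [0.986, 0.166, 0.001, -0.001]
ft_force: [-0.3, -0.5, -0.5]
grip_width: 0.087
grip_force: 0.0
```

Request:
{"fn": "move_arm", "kwargs": {
  "series": "0 0 5 0 0 0;0 0 5 0 0 0;0 0 5 0 0 0"
}}

```text
time: 3.3
position: [0.5194, 0.2509, 0.255]
tool_rot: [0.986, 0.165, -0.001, 0.0]
ft_force: [-0.3, -0.2, -0.1]
grip_width: 0.0869
grip_force: 0.0
```

```bash
python3 - <<'E'
from h import *
go((.523,.265,.170),19)
p=robot.camera('side');cv2.imwrite('pics/s1.png',cv2.resize(p['img'][80:300,200:460,::-1],None,fx=3,fy=2.7))
E
```

```text
t 3.3 shift mm [  8.1 -12.2  85. ] rot [0.  0.1 0.1]
```

View pics/s1.png

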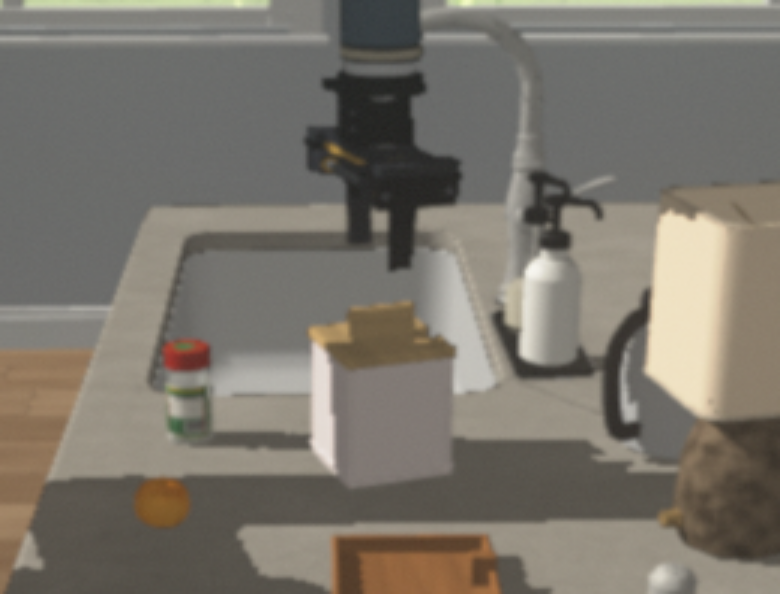

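The open fingers hang over the fin (crop about (380,325)), one on each side, so I descend.

Request:
{"fn": "move_arm", "kwargs": {
  "series": "8 -12 15 0 0 0;8 -12 35 0 0 0;8 -12 55 0 0 0;8 -12 68 0 0 0;8 -12 78 0 0 0;8 -12 84 0 0 0;8 -12 84 0 0 0;8 -12 84 0 0 0"
}}

```text
time: 4.02
position: [0.5242, 0.2649, 0.1719]
tool_rot: [0.986, 0.165, 0.0, -0.0]
ft_force: [1.2, 0.5, 0.8]
grip_width: 0.0873
grip_force: 0.0
```

Request:
{"fn": "move_arm", "kwargs": {
  "series": "0 0 0 0 0 0;0 0 0 0 0 0;0 0 0 0 0 0;0 0 0 0 0 0;0 0 0 0 0 0;0 0 0 0 0 0;0 0 0 0 0 0;0 0 0 0 0 0",
  "jaw": 0,
  "newtons": 20
}}

```text
time: 4.68
position: [0.5238, 0.2654, 0.1716]
tool_rot: [0.986, 0.165, -0.0, 0.0]
ft_force: [0.2, -0.4, -0.2]
grip_width: 0.0412
grip_force: 0.0
```

Request:
{"fn": "move_arm", "kwargs": {
  "series": "0 0 0 0 0 0;0 0 0 0 0 0;0 0 0 0 0 0;0 0 0 0 0 0;0 0 0 0 0 0;0 0 0 0 0 0;0 0 0 0 0 0;0 0 0 0 0 0"
}}

```text
time: 5.35
position: [0.5238, 0.2655, 0.1715]
tool_rot: [0.986, 0.165, -0.0, -0.0]
ft_force: [-0.0, -0.3, 0.1]
grip_width: 0.0141
grip_force: 20.0
```

Request:
{"fn": "move_arm", "kwargs": {
  "series": "0 0 -4 0 0 0;0 0 -9 0 0 0;0 0 -16 0 0 0;0 0 -26 0 0 0;0 0 -38 0 0 0;0 0 -50 0 0 0;0 0 -60 0 0 0;0 0 -60 0 0 0",
  "newtons": 30
}}

```text
time: 6.02
position: [0.5254, 0.2659, 0.2347]
tool_rot: [0.986, 0.165, 0.003, -0.0]
ft_force: [-0.0, -0.5, -1.0]
grip_width: 0.0138
grip_force: 30.0
```

```bash
python3 - <<'E'
from h import *
go((.539,-.013,.23),0.3)
p=robot.camera('top');print(rect(p,.204,(180,170,290,260),(8,70,90),(25,255,255)))
q=robot.camera('side');cv2.imwrite('pics/lift.png',np.vstack([cv2.resize(a,None,fx=3,fy=3) for a in(p['img'][170:270,180:380,::-1],q['img'][150:250,270:470,::-1])]))
E
```

```text
t 6.0167 shift mm [-78.2 268.1   4.3] rot [-0.  -0.3 18.7]
((497.7335510253906, 231.10537719726562), (34.11038589477539, 63.80973815917969), 19.196319580078125)
```

View pics/lift.png

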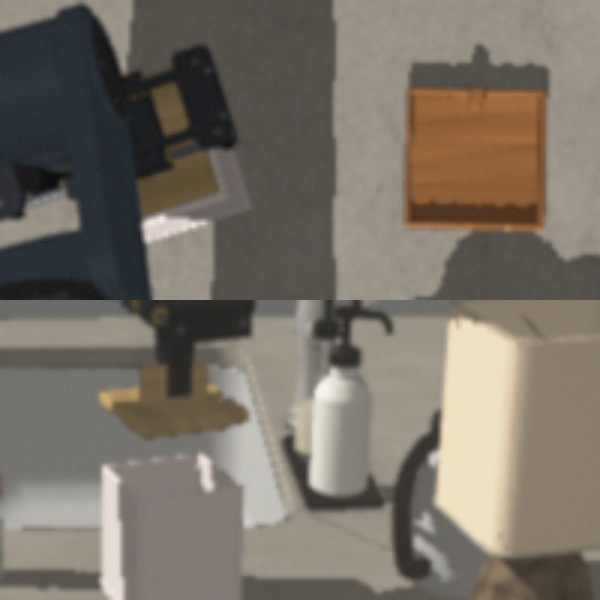

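The lid hangs level, clear above the open canister (side crop about (175,400)). The rest is now lit, key at the top. I carry it over and turn it.

Request:
{"fn": "move_arm", "kwargs": {
  "series": "-5 16 0 0 0 1;-13 44 0 0 0 3;-22 76 0 0 0 6;-31 108 0 0 0 9;-41 140 0 0 0 12;-50 172 0 0 0 15;-59 204 0 0 0 17;-66 228 0 0 0 18.7"
}}

```text
time: 6.78
position: [0.5353, 0.0259, 0.2308]
tool_rot: [1.0, 0.002, -0.001, 0.0]
ft_force: [0.5, 0.2, -1.8]
grip_width: 0.0137
grip_force: 30.0
```

Request:
{"fn": "move_arm", "kwargs": {
  "series": "0 10 0 0 0 0;0 20 0 0 0 0;0 30 0 0 0 0;0 30 0 0 0 0;0 30 0 0 0 0"
}}

```text
time: 7.2
position: [0.5357, -0.0011, 0.2314]
tool_rot: [1.0, 0.003, -0.0, -0.0]
ft_force: [-0.4, -0.1, -2.1]
grip_width: 0.0135
grip_force: 30.0
```

```bash
python3 - <<'E'
from h import *
go((.539,-.013,.11),0.3)
q=robot.camera('side');p=robot.camera('top')
for c in(q,p):
  for t in('rest_key','tall_lid_notch','lid_rest','tall_lid_handle'):print(t,[(np.round(d['xyz'],3).tolist(),round(d['p'],2)) for d in robot.tip_of(c,t)[:1]])
cv2.imwrite('pics/over.png',np.vstack([cv2.resize(a,None,fx=3,fy=3) for a in(p['img'][170:270,240:440,::-1],q['img'][220:320,250:450,::-1])]))
E
```

```text
t 7.2 shift mm [  3.2  12.  121.4] rot [-0.  0.  0.]
rest_key [([0.587, -0.009, 0.04], 0.57)]
tall_lid_notch [([0.581, -0.006, 0.194], 0.66)]
lid_rest [([0.538, -0.014, 0.002], 0.93)]
tall_lid_handle [([0.536, 0.001, 0.219], 0.7)]
rest_key []
tall_lid_notch []
lid_rest []
tall_lid_handle [([0.536, -0.001, 0.219], 0.82)]
```

View pics/over.png

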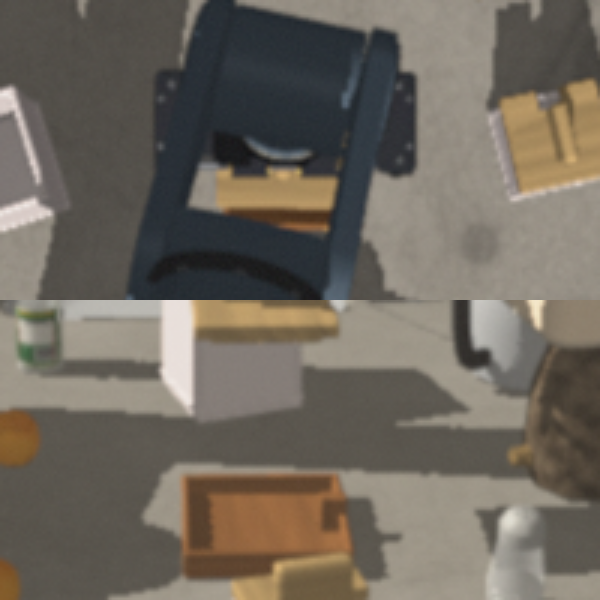

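Request:
{"fn": "move_arm", "kwargs": {
  "series": "2 12 10 0 0 0;2 12 30 0 0 0;2 12 55 0 0 0;2 12 80 0 0 0;2 12 100 0 0 0;2 12 115 0 0 0;2 12 121 0 0 0;2 12 121 0 0 0"
}}

```text
time: 8.37
position: [0.537, -0.0142, 0.1086]
tool_rot: [1.0, 0.003, -0.002, -0.0]
ft_force: [0.0, 0.4, -2.1]
grip_width: 0.0139
grip_force: 30.0
```

```bash
python3 - <<'E'
from h import *
q=robot.camera('side')
for t in('rest_key','tall_lid_notch','lid_rest','tall_lid_handle'):print(t,[(np.round(d['xyz'],3).tolist(),round(d['p'],2)) for d in robot.tip_of(q,t)[:1]])
go((.538,-.013,.065),0.3)
cv2.imwrite('pics/near.png',cv2.resize(q['img'][250:330,285:395,::-1],None,fx=6,fy=6,interpolation=2))
E
```

```text
rest_key [([0.59, -0.012, 0.037], 0.71)]
tall_lid_notch [([0.578, -0.019, 0.07], 0.61)]
lid_rest [([0.537, -0.013, 0.002], 0.88)]
tall_lid_handle [([0.536, -0.015, 0.097], 0.74)]
t 8.6167 shift mm [-1.  -1.  46.6] rot [ 0.  -0.1  0. ]
```

View pics/near.png

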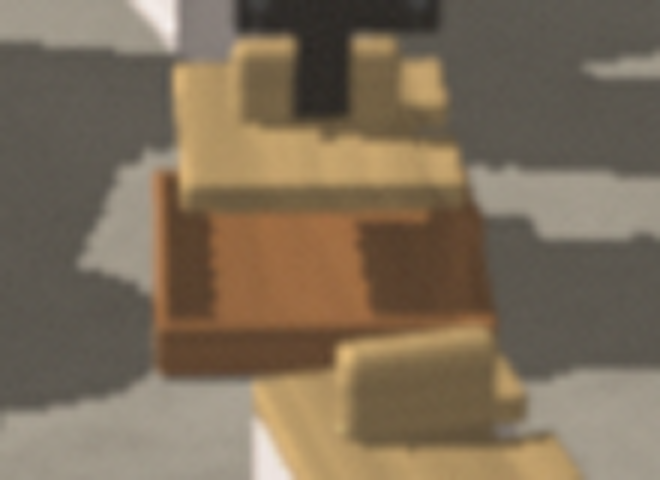

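The lid sits level over the rest, centred (crop about (320,170)). I lower it, slowly at the end.

Request:
{"fn": "move_arm", "kwargs": {
  "series": "0 -1 6 0 0 0;0 -1 13 0 0 0;0 -1 20 0 0 0;0 -1 27 0 0 0;0 -1 33 0 0 0;0 -1 38 0 0 0;0 -1 42 0 0 0;0 -1 42 0 0 0"
}}

```text
time: 9.28
position: [0.5374, -0.0126, 0.0675]
tool_rot: [1.0, 0.003, -0.001, -0.0]
ft_force: [1.1, -0.1, -1.8]
grip_width: 0.0137
grip_force: 30.0
```

Request:
{"fn": "move_arm", "kwargs": {
  "series": "0 0 2 0 0 0;0 0 4 0 0 0;0 0 6 0 0 0;0 0 7 0 0 0;0 0 7 0 0 0;0 0 7 0 0 0"
}}

```text
time: 9.78
position: [0.538, -0.0127, 0.0616]
tool_rot: [1.0, 0.003, 0.0, 0.0]
ft_force: [-0.3, 1.0, -1.5]
grip_width: 0.014
grip_force: 30.0
```

Request:
{"fn": "move_arm", "kwargs": {
  "series": "0 0 1 0 0 0;0 0 2 0 0 0;0 0 3 0 0 0;0 0 3 0 0 0;0 0 3 0 0 0"
}}

```text
time: 10.2
position: [0.538, -0.0127, 0.0585]
tool_rot: [1.0, 0.003, -0.0, -0.0]
ft_force: [0.1, 0.1, -1.2]
grip_width: 0.0141
grip_force: 30.0
```

Request:
{"fn": "move_arm", "kwargs": {
  "series": "0 0 0.5 0 0 0;0 0 1 0 0 0;0 0 1.5 0 0 0;0 0 1.5 0 0 0;0 0 1.5 0 0 0"
}}

```text
time: 10.62
position: [0.538, -0.0127, 0.0575]
tool_rot: [1.0, 0.003, 0.0, 0.0]
ft_force: [-0.7, 0.0, 4.4]
grip_width: 0.0138
grip_force: 30.0
```

Contact came at the expected height (0.0575), so I release gently.

Request:
{"fn": "move_arm", "kwargs": {
  "series": "0 0 0 0 0 0;0 0 0 0 0 0;0 0 0 0 0 0",
  "newtons": 5
}}

```text
time: 10.87
position: [0.5381, -0.0127, 0.0575]
tool_rot: [1.0, 0.003, 0.0, 0.0]
ft_force: [-1.9, 0.3, 4.9]
grip_width: 0.0139
grip_force: 5.0
```

Request:
{"fn": "move_arm", "kwargs": {
  "series": "0 0 0 0 0 0;0 0 0 0 0 0;0 0 0 0 0 0;0 0 0 0 0 0;0 0 0 0 0 0;0 0 0 0 0 0;0 0 0 0 0 0;0 0 0 0 0 0",
  "jaw": 0.7
}}

```text
time: 11.53
position: [0.538, -0.0126, 0.057]
tool_rot: [1.0, 0.003, -0.0, -0.0]
ft_force: [-0.7, 0.4, 0.1]
grip_width: 0.0572
grip_force: 0.0
```

Request:
{"fn": "move_arm", "kwargs": {
  "series": "0 0 -4 0 0 0;0 0 -10 0 0 0;0 0 -20 0 0 0;0 0 -40 0 0 0;0 0 -65 0 0 0;0 0 -95 0 0 0;0 0 -130 0 0 0;0 0 -160 0 0 0"
}}

```text
time: 12.2
position: [0.538, -0.0126, 0.22]
tool_rot: [1.0, 0.003, 0.001, 0.0]
ft_force: [-0.5, 0.1, -0.4]
grip_width: 0.0606
grip_force: 0.0
```

Request:
{"fn": "move_arm", "kwargs": {
  "series": "-10 0 -20 0 0 0;-30 0 -40 0 0 0;-60 0 -40 0 0 0;-90 0 -40 0 0 0;-110 0 -40 0 0 0;-110 0 -40 0 0 0"
}}

```text
time: 12.7
position: [0.4227, -0.0121, 0.2576]
tool_rot: [1.0, 0.003, -0.002, -0.001]
ft_force: [0.4, 0.3, -0.0]
grip_width: 0.0608
grip_force: 0.0
```

```bash
python3 - <<'E'
from h import *
q=robot.camera('side');p=robot.camera('top')
for c in(q,p):
  for t in('rest_key','tall_lid_notch','lid_rest','tall_lid_handle','tall_canister'):print(t,[(np.round(d['xyz'],3).tolist(),round(d['p'],2)) for d in robot.tip_of(c,t)[:1]])
cv2.imwrite('pics/end.png',np.vstack([cv2.resize(a,None,fx=3,fy=3) for a in(p['img'][170:270,240:440,::-1],q['img'][220:320,250:450,::-1])]))
E
```

```text
rest_key [([0.586, -0.01, 0.037], 0.79)]
tall_lid_notch [([0.582, -0.018, 0.022], 0.64)]
lid_rest [([0.534, -0.013, 0.003], 0.85)]
tall_lid_handle [([0.536, -0.012, 0.045], 0.74)]
tall_canister [([0.525, 0.269, -0.002], 0.57)]
rest_key [([0.587, -0.014, 0.039], 0.84)]
tall_lid_notch [([0.578, -0.012, 0.021], 0.69)]
lid_rest [([0.59, -0.011, 0.04], 0.74)]
tall_lid_handle [([0.54, -0.01, 0.046], 0.97)]
tall_canister [([0.52, 0.269, -0.001], 0.92)]
```

View pics/end.png

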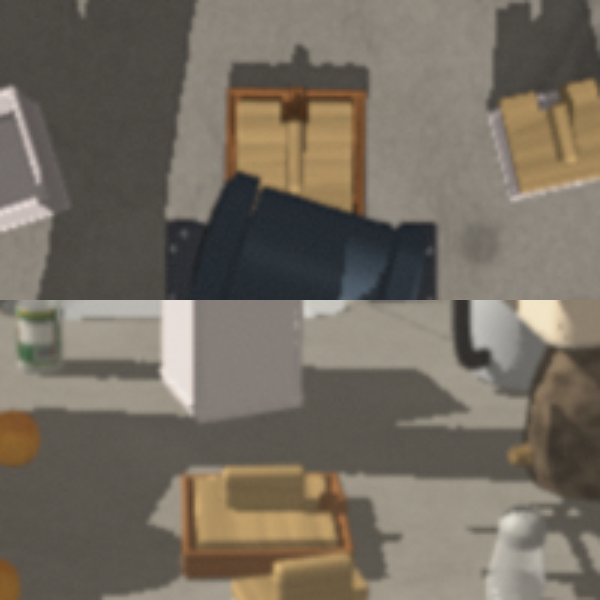

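The lid lies flat inside the rim with the key in its notch (top crop (295,105)), handle at 45 mm, and the gripper is clear.

```bash
python3 -c "
from rig import robot
print(robot.hand_in())"
```

```text
the job is handed in; nothing more can be done
None
```

I lifted the tall canister's lid off and set it flat in the lid rest with the key in its notch, left the canister standing open in place, and handed the job in; no verdict came back.

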